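# Snap the lid on the bobbin tub and stack it on its twin

### The arm

A 6-joint arm with a two-finger parallel gripper is mounted at the origin on the work surface. World frame = base frame: x ahead of the robot, y to its left, z up, the work surface at z = 0. Lengths are in m, angles in rad, forces in N, time in s.
With the tool pointing down it reaches from about 0.35 to 0.85 m from the base axis. Payload 8.1 kg.
Tool frame: the origin (TCP) lies on the mounting face of the last link; the fingertips stand 186 mm ahead of it and the grasp point (between the pads) lies 167 mm ahead of it; z points along the fingers, y is the line along which they close (so a half turn about z gives the same grasp; the last joint's range is limited). The gripper opens to 93 mm and grips with 3 to 60 N. Pads are 15 mm wide; open, the fingers measure 128 mm over their backs; the gripper's body (75 mm by 188 mm) begins 65 mm behind the grasp point.
Start: joints at [-1.318, 0.13, 1.488, -0, 1.523, -0.085], TCP at [0.199, -0.566, 0.405] pointing down, gripper open.
Joint ranges: [-2.96, 2.96], [-0.89, 2.26], [0.02, 2.5], [-1.34, 4.48], [0, 2.73], [-2.66, 2.66]. Speed limits (rad/s): [2.39, 2.39, 2.79, 3.14, 3.14, 3.14].

### API

Orientations are given as a rotation vector (axis times angle).
In Python, from plant import read_state, read_camera, camera_params, close_job gives the robot as it stands. The module is installed in compiled form; this text tells all that it offers.
- The arm moves only by the tool servo_tool, never from a script. Its argument "increments" is a list of rows, each an object with "slide": the shift along the tool's x, y, z in mm, a list of three; "dr": the turn, a rotation vector about the tool's x, y, z in rad, a list of three; "jaw": the closure, from 0 (fully open) to 1 (shut). In form: [{"slide": [x, y, z], "dr": [ax, ay, az], "jaw": jaw}, ...]. A call has 1 to 20 rows; each row is the pose to reach, as a shift and turn from the pose commanded when the call began, along the tool's axes at that moment; what a row does not reach only later rows make up. A row lasts 1/10 s, in which the tool goes at most 50 mm and 8.59 degrees, less where a joint would pass 70% of its speed; a pose out of reach is approached as far as the arm can. A call with a gripper value outside its range is refused whole. The fingers move at their own pace and stop on an object; "force" is the grip in N (left out, the last holds). Time passes only in rows, so rows that repeat a pose let the fingers close. It gives the time, the measured TCP pose, the force, the opening and the grip force at its end, in the units of the state.
- read_state(): the state, without advancing time (a new reading comes with each control period).
- read_camera(name): name is "scene" or "side" or "wrist"; returns (picture, depth): 400x640x3 uint8, red, green, blue; 400x640 float32, m along the optical axis (not along the pixel's ray), 0 where there is no reading.
- camera_params(name): a dict with "fx", "fy", "cx", "cy" (pixels), "k1" (the pictures are not rectified: a ray, as slopes to the right and down, at radius r is drawn at 1 + k1 r^2 times it, then the intrinsics apply), "rvec" (rotation vector, rad) and "tvec" (3), from world to camera coordinates, as OpenCV has them. Camera axes: x right, y down, z forward; pixel columns grow to the right and rows downward; lengths in m; the calibration is good to about 2 mm. A picture is of the moment at which its call begins: read the wrist's pose just before it. camera_params takes no time and is no camera call; for the wrist camera it gives the pose at the moment of the call.
- close_job(): hands the job in; it is judged then, once.
The state is a dict: "t": time; "q": joint angles; "dq": joint speeds; "joint_torque": joint torques, N m; "tool_pos": TCP position; "orientation": TCP orientation; "force": force on the tool from outside, world axes, zero at the start; "wrist_torque": the same for the moment, N m; "opening": finger opening in m; "gripper_force": force on a finger pad.
Only numpy, scipy, OpenCV 4.12 (cv2) and the standard library are available. Lean on these libraries where they do the work, as an engineer would, in place of code of your own. Each camera call takes 0.05 s, during which the arm holds its last target. There are 200 camera calls.

### The job

Put the loose blue lid on the open white tub of thread bobbins and, with the tub standing on the table, press both ends of the lid down until their clips snap and the lid is fully home. Then pick the closed tub up, keeping it level, and stack it squarely on the closed tub with the green lid, its foot nested down inside the raised rim of that lid, and let go. Leave that lower tub where it stands and do not disturb the other things on the table.

Things in the scene. Friction and masses are not known exactly. Their poses are not given: they have to be found in the camera images.
- tub_center (a point): Open white plastic tub, loose on the table, with three thread bobbins fixed in it (about 0.2 kg in all). This point is its centre, half-way up: 30 mm above its underside, 30 mm below its rim. x along its length, y across, z up. Straight walls 140 (x) by 56 mm (y) outside, 60 mm high. Its foot, the lowest 6 mm, is smaller, 133 by 48 mm, and tapers to 127 by 42 mm at the bottom.
- tub_mouth (a point): Centre of the same tub's mouth, level with its rim, 60 mm above its underside. The mouth is 135 by 51 mm inside, walls 2.5 mm thick; the bobbins end 24 mm below it. At each end the rim has a lip 2.5 mm thick out to x = +-73.5 mm, under which the lid's clips snap.
- lid_center (a point): Blue lid (about 85 g) lying right way up. This point is its centre, half-way up: 13.5 mm above its lowest edge. x along its length, y across, z up; fits either way round. Its plate, 147 by 62 by 3 mm, has its underside 5.5 mm above this point (on the tub's rim when home); a rim 5 mm wide stands 5 mm above it. Grip its long sides, 62 mm apart, 5.5 to 13.5 mm above this point.
- lid_end_a (a point): Point on top of the lid's plate near its +x end, 55 mm from the middle, inside the raised rim: where to press that end down. It lies 8.5 mm above lid_center; with the lid home, 3 mm above the tub's rim. Under the plate a plug reaches 19 mm down into the tub, with 1 mm of play lengthwise and 1.75 mm sideways; its lowest 9 mm taper inwards by 4.7 mm as a lead-in.
- lid_end_b (a point): The same point at the lid's -x end. Set loosely on the tub, the lid stands about 8 mm high on its clips; 5 to 10 N pressed down on one end snaps that end home (up to 20 N if both go at once). Snapped on at both ends it carries the tub: the closed tub can be lifted by the lid's long sides, which stand 3 mm out beyond the tub's walls.
- clip_a (a joint): Sprung clip, 34 mm wide, hanging at the lid's +x end (out to 79 mm from the middle). Angle in rad: 0 hanging straight, about 0.2 outwards while it passes the lip, nearly 0 again when snapped under it.
- clip_b (a joint): The like clip at the lid's -x end.
- twin_top (a point): The other tub, of the same make and size, full (0.4 kg), loose, its green lid on. This point: centre of the upper face of its lid's plate, 63 mm above the table. x along its length, y across, z up. Round it the raised rim, 5 mm high, 137 by 52 mm inside, leaves 2 mm of play round a tub's foot. A tub goes on either way round; nested, tub_center is 30 mm above this point.
- yarn_cone: Bystander: red cone of yarn, 68 mm wide, 90 mm high; origin at the centre of its underside.
- weight: Bystander: grey covered weight, 100 x 50 x 32 mm; origin at the centre of its underside.
- soft_brush: Bystander: wooden-handled soft brush, 180 mm long, lying flat; origin at its underside.
- loupe: Bystander: black stand loupe, 64 x 64 x 67 mm; origin at the centre of its underside.
Mind the look-alikes: they are no part of the job. Several things look just like the part that bears lid_center: the one meant starts nearest to the robot's base.

How it is judged:
On the way:
1. with the tub standing on the table, the lid is on it with both ends snapped fully home (plate within about 2 mm of flat on the rim) (z of lid_end_a in the frame of tub_center between 0.029 and 0.0352 m and z of lid_end_b in the frame of tub_center between 0.029 and 0.0352 m and x of lid_center in the frame of tub_center between -0.005 and 0.005 m and y of lid_center in the frame of tub_center between -0.005 and 0.005 m and height (world z) of tub_center below 0.036 m and angle between tub_center's own z axis and vertical below 0.06 rad), for 0.2 s.
At the end, for the whole second after the job is handed in: The tub stands nested in the rim of the twin's lid (within 6 mm each way, down within 2 mm, parallel within 0.08 rad), its own lid still snapped home at both ends (within 2 mm, centred within 5 mm), the twin upright on the table, all at rest (x of tub_center in the frame of twin_top between -0.006 and 0.006 m and y of tub_center in the frame of twin_top between -0.006 and 0.006 m and z of tub_center in the frame of twin_top between 0.0275 and 0.0318 m and angle between the x axis of tub_center and the x axis of twin_top, either way round below 0.08 rad and z of lid_end_a in the frame of tub_center between 0.029 and 0.0352 m and z of lid_end_b in the frame of tub_center between 0.029 and 0.0352 m and x of lid_center in the frame of tub_center between -0.005 and 0.005 m and y of lid_center in the frame of tub_center between -0.005 and 0.005 m and height (world z) of twin_top between 0.058 and 0.068 m and linear speed of each of tub, lid below 0.02 m/s and angle between twin_top's own z axis and vertical below 0.06 rad); the robot touches nothing.
It fails at once if the tub tips by more than 0.4 rad (angle between tub_center's own z axis and vertical above 0.4 rad).
It fails at once if the lower tub is shifted by more than 30 mm (distance of twin_top from where it was at the start of the episode above 0.03 m).
It fails at once if the yarn cone, weight, brush or loupe is moved by more than 30 mm (distance of any of yarn_cone, weight, soft_brush, loupe from where it was at the start of the episode above 0.03 m).
It also fails if it takes over 69 s, if anything falls off the work surface, if the arm or the gripper's body presses on something with over 40 N, if the wrist force passes 120 N, or if a joint passes its speed limit or range.

## Working session

There is one attempt and no reset: what is moved stays moved. The work goes in short steps, Python scripts to look and compute and a tool call to move; the robot and the scene stay as the last step left them, time stands still between calls to the robot, and variables do not carry over. Pictures are saved under pics/ and viewed, at most 10 in all, crops included, and the job is handed in when it is done.

Besides the shell and the picture viewer there is one more tool, called after ">>>" as name(argument=value, ...), one argument or row to a line, values as JSON. servo_tool: Moves the arm, as the interface text tells. Its arguments: {"type":"object","properties":{"increments":{"type":"array"},"force":{"type":"number"}},"required":["increments"]}

```bash
mkdir -p pics; cat > h.py <<'E'
import numpy as np, cv2
from plant import *
from scipy.spatial.transform import Rotation as R
def cloud(name):
    p=camera_params(name); im,d=read_camera(name)
    v,u=np.mgrid[0:400,0:640]
    K=np.array([[p['fx'],0,p['cx']],[0,p['fy'],p['cy']],[0,0,1.]])
    # invert radial model
    xd=(u-p['cx'])/p['fx']; yd=(v-p['cy'])/p['fy']; x,y=xd.copy(),yd.copy()
    for _ in range(15):
        s=1+p['k1']*(x*x+y*y); x,y=xd/s,yd/s
    C=np.stack([x*d,y*d,d],-1); Rm=R.from_rotvec(np.ravel(p['rvec'])).as_matrix()
    W=(C-np.ravel(p['tvec']))@Rm
    W[d==0]=np.nan
    return im,d,W
def project(name,P):
    p=camera_params(name); Rm=R.from_rotvec(np.ravel(p['rvec'])).as_matrix()
    c=Rm@np.array(P)+np.ravel(p['tvec']); x,y=c[0]/c[2],c[1]/c[2]; s=1+p['k1']*(x*x+y*y)
    return p['fx']*x*s+p['cx'],p['fy']*y*s+p['cy']
E
python3 - <<'E'
from h import *
for n in ['scene','side','wrist']:
    im,d,W=cloud(n); cv2.imwrite(f'pics/{n}0.png',im[:,:,::-1]); np.savez(f'/tmp/{n}0.npz',im=im,W=W)
    p=camera_params(n); print(n,(p['fx'],p['k1']),-R.from_rotvec(np.ravel(p['rvec'])).as_matrix().T@np.ravel(p['tvec']))
a=[cv2.imread(f'pics/{n}0.png') for n in ['scene','side']]
print(read_state())
E
```

```text
scene (519.0198793663988, -0.1347034346974979) [ 1.24580286 -0.79276167  1.02484007]
side (405.9962381418276, -0.0864780680615318) [ 0.30299573 -1.23596664  0.79979855]
wrist (328.26285472617417, 0.00022899582883990693) [ 0.27818256 -0.53782403  0.38432969]
{'t': 0.15, 'q': array([-1.31842091e+00,  1.30978875e-01,  1.48903087e+00,  5.96689904e-06,
        1.52299510e+00, -8.54224706e-02]), 'dq': array([-1.04331591e-03, -2.34049475e-03, -4.01486685e-03, -2.83226535e-05,
        3.55912405e-04,  9.19487192e-04]), 'joint_torque': array([ 1.71351738e-03, -5.60475004e+01, -4.92333591e+01,  7.69383414e-02,
        3.06016265e-02, -1.24151593e-04]), 'tool_pos': array([ 0.19881169, -0.56591854,  0.40393254]), 'orientation': array([-3.09550153e+00, -5.27855408e-01,  1.75550452e-04]), 'force': array([ 0.62481115, -0.54663227, -0.73361336]), 'wrist_torque': array([ 0.00074464,  0.00680466, -0.01761455]), 'gripper_force': 0.0, 'opening': 0.09295694588064515}
```

View pics/scene0.png

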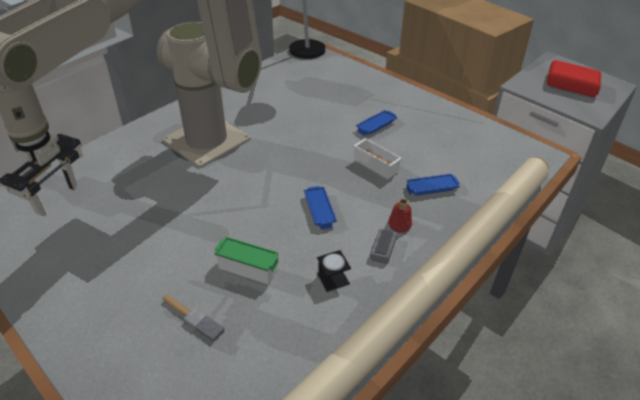

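View pics/side0.png

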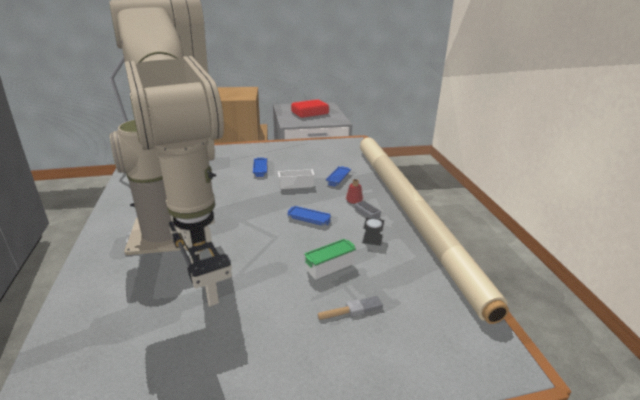

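Scene picture: three blue lids at (376,123), (320,207) and (433,185). The white tub is at (377,160), the green-lidded twin at (247,255), the cone at (401,215), the weight at (383,245), the loupe at (333,268) and the brush at (195,317). In the side view the same lids are at (260,167), (309,215) and (339,176). Next I measure which lid is nearest the base.

```bash
cat >> h.py <<'E'
def masks(im,W):
    h=cv2.cvtColor(im,cv2.COLOR_RGB2HSV); H,S,V=[h[...,i].astype(int) for i in range(3)]
    ok=np.isfinite(W[...,2])&(W[...,0]>0.1)&(W[...,0]<1.0)&(abs(W[...,1])<.7)
    return {'blue':ok&(H>105)&(H<130)&(S>130),'green':ok&(H>45)&(H<85)&(S>110),'obj':ok&(W[...,2]>.012)&(W[...,2]<.12)}
def blobs(m,amin=60):
    n,l,s,c=cv2.connectedComponentsWithStats(m.astype(np.uint8))
    return [(l==i,c[i]) for i in range(1,n) if s[i,4]>amin]
def rect(P,zlo,zhi):
    P=P[(P[:,2]>zlo)&(P[:,2]<zhi)]
    (c,s,a)=cv2.minAreaRect((P[:,:2]*1000).astype(np.float32))
    if s[0]<s[1]: a-=90; s=s[::-1]
    return np.round(c,1),np.round(s,1),round((a+90)%180-90,1),len(P)
E
python3 - <<'E'
from h import *
for n in ['scene','side']:
    f=np.load(f'/tmp/{n}0.npz'); im,W=f['im'],f['W']; M=masks(im,W)
    for k in M:
        for b,c in blobs(M[k]):
            P=W[b]; print(n,k,c.round(),P.mean(0).round(3),'z95',np.nanpercentile(P[:,2],[5,50,95]).round(4),rect(P,np.percentile(P[:,2],60)-.006,.2))
a=cv2.imread('pics/scene0.png')[90:240,280:480]; cv2.imwrite('pics/crop1.png',cv2.resize(a,None,fx=4,fy=4,interpolation=2))
E
```

```text
scene blue [376. 122.] [0.372 0.453 0.022] z95 [0.0127 0.023  0.0288] (array([371.5, 456.6]), array([158.9,  67.4]), 82.6, 410)
scene blue [432. 184.] [0.701 0.307 0.023] z95 [0.0128 0.0232 0.029 ] (array([699.5, 308.8]), array([154.5,  67.1]), 55.1, 670)
scene blue [320. 207.] [0.522 0.003 0.023] z95 [0.0179 0.0232 0.0291] (array([517.9,   4.9]), array([157.3,  59.2]), -33.7, 764)
scene green [247. 253.] [ 0.536 -0.278  0.064] z95 [0.0601 0.0639 0.0691] (array([ 536.1, -279.5]), array([157.1,  63.4]), 20.6, 1097)
scene obj [376. 122.] [0.369 0.455 0.023] z95 [0.0165 0.0233 0.0298] (array([369.9, 457.8]), array([160.8,  71.6]), 83.3, 472)
scene obj [376. 157.] [0.509 0.276 0.041] z95 [0.0168 0.0409 0.0612] (array([507. , 279.9]), array([150.6,  67.2]), -0.6, 580)
scene obj [419. 291.] [ 0.92  -0.055  0.074] z95 [0.0498 0.0784 0.0857] (array([912.3,  54.1]), array([1078. ,   64.2]), 90.0, 7294)
scene obj [432. 183.] [0.699 0.31  0.024] z95 [0.0185 0.0237 0.0294] (array([699.3, 311.8]), array([160.5,  71.1]), 57.3, 745)
scene obj [320. 206.] [0.519 0.005 0.024] z95 [0.0186 0.0235 0.029
[... 1552 characters left out ...]
(array([701.2, 308.4]), array([161.2,  61.8]), 54.7, 247)
side obj [296. 178.] [0.509 0.27  0.041] z95 [0.016  0.0434 0.0604] (array([509.5, 278. ]), array([147.1,  71.5]), -2.0, 323)
side obj [366. 212.] [ 0.718 -0.037  0.044] z95 [0.0156 0.0388 0.0714] (array([720.8, -31.1]), array([328.9,  74.6]), 85.6, 408)
side obj [309. 214.] [0.519 0.005 0.023] z95 [0.0172 0.0227 0.0283] (array([518. ,   6.3]), array([159. ,  70.2]), -34.6, 442)
side obj [330. 257.] [ 0.533 -0.292  0.052] z95 [0.0168 0.0615 0.0683] (array([ 534.6, -280.6]), array([159.6,  66.8]), 21.8, 744)
side obj [354. 306.] [ 0.561 -0.472  0.019] z95 [0.0134 0.0191 0.0227] (array([ 548.3, -469. ]), array([177.2,  46.8]), 3.4, 573)
```

View pics/crop1.png

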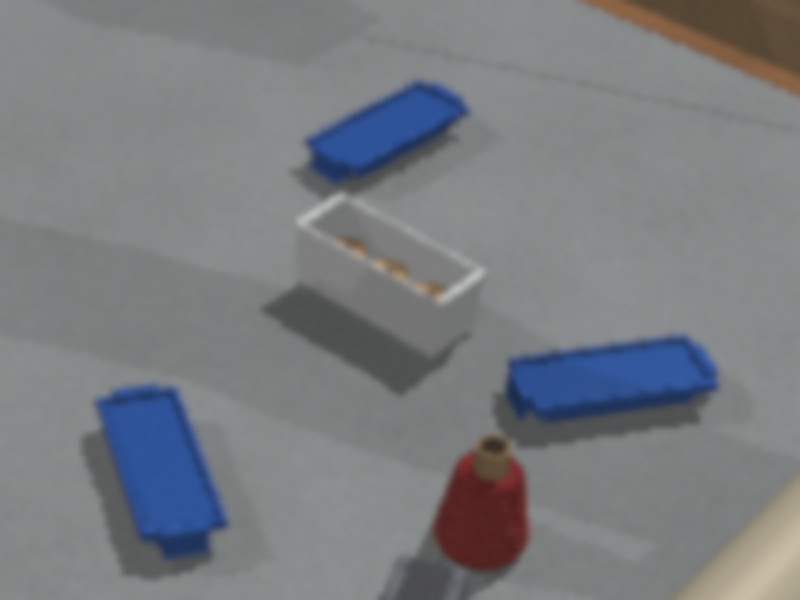

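The candidates are blue lids at scene pixels (376,123), 0.59 m from the base, (320,207), 0.52 m, and (433,185), 0.77 m. The nearest is (320,207), at about (0.518, 0.005) m and -34°. The crop shows it lying right way up with its clips visible, so that is the one I take. Now I work out the first wrist view.

```bash
cat >> h.py <<'E'
def go(x,y,z,psi,cur=None):
    "x,y,z of TCP (m), psi deg of tool x; prints slide/dr in tool axes"
    s=read_state(); R0=R.from_rotvec(s['orientation']); p0=s['tool_pos']
    if cur is not None: p0,R0=cur
    R1=R.from_euler('z',psi,degrees=True)*R.from_euler('x',180,degrees=True)
    sl=R0.inv().apply((np.array([x,y,z])-p0)*1000); dr=(R0.inv()*R1).as_rotvec()
    print('slide',sl.round(1),'dr',dr.round(4)); return np.array([x,y,z]),R1
E
python3 - <<'E'
from h import *
p=camera_params('wrist');Rm=R.from_rotvec(np.ravel(p['rvec'])).as_matrix(); c=-Rm.T@np.ravel(p['tvec'])
s=read_state(); Rt=R.from_rotvec(s['orientation'])
print('cam in tool',Rt.inv().apply(c-s['tool_pos'])*1000, 'axis in tool',Rt.inv().apply(Rm[2]), Rt.inv().apply(Rm[0]))
ps=np.radians(-34); off=.084
go(.518-off*np.cos(ps),.005-off*np.sin(ps),.32,-34)
E
```

```text
cam in tool [84.19369108 -0.17493274 19.61375902] axis in tool [-3.01142462e-01  4.24497813e-04  9.53579067e-01] [ 1.37178046e-04  9.99999910e-01 -4.01841497e-04]
slide [ 440.2 -500.2   84.7] dr [-1.400e-03  5.000e-04  9.312e-01]
```

```bash
python3 -c "
from h import *
go(.518,.005,.36,-34)"
```

```text
slide [ 490.4 -432.8   44.6] dr [-1.400e-03  5.000e-04  9.312e-01]
```

>>> servo_tool(
  increments=[
    {"slide": [123, -108, 0], "dr": [0, 0, 0.15], "jaw": 0},
    {"slide": [245, -216, 20], "dr": [0, 0, 0.45], "jaw": 0},
    {"slide": [490.4, -432.8, 44.6], "dr": [-0.0014, 0.0005, 0.9312], "jaw": 0},
    {"slide": [490.4, -432.8, 44.6], "dr": [-0.0014, 0.0005, 0.9312], "jaw": 0},
    {"slide": [490.4, -432.8, 44.6], "dr": [-0.0014, 0.0005, 0.9312], "jaw": 0},
    {"slide": [490.4, -432.8, 44.6], "dr": [-0.0014, 0.0005, 0.9312], "jaw": 0},
    {"slide": [490.4, -432.8, 44.6], "dr": [-0.0014, 0.0005, 0.9312], "jaw": 0},
    {"slide": [490.4, -432.8, 44.6], "dr": [-0.0014, 0.0005, 0.9312], "jaw": 0},
    {"slide": [490.4, -432.8, 44.6], "dr": [-0.0014, 0.0005, 0.9312], "jaw": 0},
    {"slide": [490.4, -432.8, 44.6], "dr": [-0.0014, 0.0005, 0.9312], "jaw": 0},
    {"slide": [490.4, -432.8, 44.6], "dr": [-0.0014, 0.0005, 0.9312], "jaw": 0},
    {"slide": [490.4, -432.8, 44.6], "dr": [-0.0014, 0.0005, 0.9312], "jaw": 0},
    {"slide": [490.4, -432.8, 44.6], "dr": [-0.0014, 0.0005, 0.9312], "jaw": 0},
    {"slide": [490.4, -432.8, 44.6], "dr": [-0.0014, 0.0005, 0.9312], "jaw": 0},
    {"slide": [490.4, -432.8, 44.6], "dr": [-0.0014, 0.0005, 0.9312], "jaw": 0},
    {"slide": [490.4, -432.8, 44.6], "dr": [-0.0014, 0.0005, 0.9312], "jaw": 0},
    {"slide": [490.4, -432.8, 44.6], "dr": [-0.0014, 0.0005, 0.9312], "jaw": 0},
    {"slide": [490.4, -432.8, 44.6], "dr": [-0.0014, 0.0005, 0.9312], "jaw": 0},
    {"slide": [490.4, -432.8, 44.6], "dr": [-0.0014, 0.0005, 0.9312], "jaw": 0},
    {"slide": [490.4, -432.8, 44.6], "dr": [-0.0014, 0.0005, 0.9312], "jaw": 0},
  ],
)

```text
t: 2.15
tool_pos: [0.518, 0.0041, 0.3603]
orientation: [3.003, -0.92, 0.002]
force: [-0.4, 0.4, -0.1]
opening: 0.0928
gripper_force: 0.0
```

```bash
python3 - <<'E'
from h import *
s=read_state(); print(s['t'],s['q'].round(3),s['tool_pos'])
im,d,W=cloud('wrist'); cv2.imwrite('pics/wrist1.png',im[:,:,::-1]); M=masks(im,W)
for k in M:
    for b,c in blobs(M[k],300):
        P=W[b]; print(k,c.round(),b.sum(),np.nanpercentile(P[:,2],[5,50,95]).round(4),rect(P,np.percentile(P[:,2],60)-.006,.2))
E
```

```text
2.15 [-9.100e-02 -6.800e-02  1.772e+00 -1.000e-03  1.437e+00  2.075e+00] [0.51797364 0.00407716 0.36031072]
blue [313. 182.] 9090 [0.0211 0.0225 0.0275] (array([515.7,   8. ]), array([157.4,  61.1]), -33.6, 9063)
blue [ 25. 208.] 2872 [0.0105 0.0226 0.0277] (array([668.1, 268.5]), array([62.9, 52. ]), -36.1, 2560)
green [619.  19.] 1816 [0.0619 0.0639 0.0686] (array([ 507.2, -268.4]), array([70.4, 26.2]), 21.9, 1816)
obj [148.  19.] 2689 [0.0168 0.0287 0.0334] (array([729.2,  38.6]), array([50.1, 45.8]), 24.2, 2281)
obj [597.  28.] 5328 [0.0156 0.0461 0.0678] (array([ 501.1, -270.9]), array([87.2, 26.2]), 21.9, 2637)
obj [73. 74.] 7271 [0.0178 0.064  0.0911] (array([716.1, 115.8]), array([48.8, 43.6]), -37.9, 3726)
obj [313. 182.] 9238 [0.0211 0.0225 0.0275] (array([515.7,   8.1]), array([157.6,  62.1]), -33.5, 9238)
obj [ 23. 208.] 2756 [0.0171 0.0227 0.0277] (array([668.1, 268.5]), array([62.9, 52. ]), -36.1, 2619)
obj [ 97. 279.] 896 [0.0138 0.0311 0.0595] (array([567. , 252.5]), array([32.1, 16.9]), 31.5, 487)
```

View pics/wrist1.png

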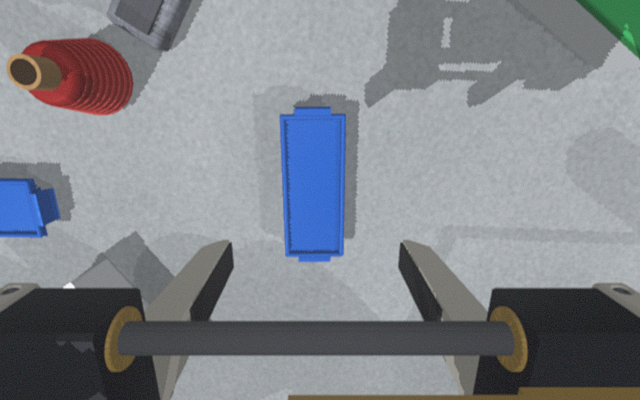

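The wrist picture shows the chosen lid at (313,182), centred on (0.5157, 0.0080) at -33.6° with its plate at z≈22.5 mm, matching the text's 22. The fingers straddle it.

```bash
python3 -c "
from h import *
go(.5157,.008,.190,-33.6)"
```

```text
slide [ -4.3  -2.  170.3] dr [ 0.0008 -0.0013 -0.0079]
```

>>> servo_tool(
  increments=[
    {"slide": [-4, -1.6, 50], "dr": [0, 0, -0.007], "jaw": 0},
    {"slide": [-4, -1.6, 100], "dr": [0, 0, -0.007], "jaw": 0},
    {"slide": [-4, -1.6, 140], "dr": [0, 0, -0.007], "jaw": 0},
    {"slide": [-4, -1.6, 160], "dr": [0, 0, -0.007], "jaw": 0},
    {"slide": [-4, -1.6, 170], "dr": [0, 0, -0.007], "jaw": 0},
    {"slide": [-4, -1.6, 170], "dr": [0, 0, -0.007], "jaw": 0},
  ],
)

```text
t: 2.8
tool_pos: [0.5152, 0.008, 0.1891]
orientation: [3.006, -0.908, -0.002]
force: [-0.1, -0.0, -0.9]
opening: 0.0932
gripper_force: 0.0
```

>>> servo_tool(
  increments=[
    {"slide": [0, 0, 0], "dr": [0, 0, 0], "jaw": 1},
    {"slide": [0, 0, 0], "dr": [0, 0, 0], "jaw": 1},
    {"slide": [0, 0, 0], "dr": [0, 0, 0], "jaw": 1},
    {"slide": [0, 0, 0], "dr": [0, 0, 0], "jaw": 1},
    {"slide": [0, 0, 0], "dr": [0, 0, 0], "jaw": 1},
    {"slide": [0, 0, 0], "dr": [0, 0, 0], "jaw": 1},
    {"slide": [0, 0, 0], "dr": [0, 0, 0], "jaw": 1},
    {"slide": [0, 0, 0], "dr": [0, 0, 0], "jaw": 1},
    {"slide": [0, 0, 0], "dr": [0, 0, 0], "jaw": 1},
    {"slide": [0, 0, 0], "dr": [0, 0, 0], "jaw": 1},
  ],
  force=20,
)

```text
t: 3.8
tool_pos: [0.5162, 0.0081, 0.1909]
orientation: [3.007, -0.908, 0.003]
force: [-1.7, -0.4, 5.8]
opening: 0.0615
gripper_force: 20.0
```

```bash
python3 -c "
from h import *
go(.430,.10,.42,0)"
```

```text
slide [-122.2  -28.8 -229.4] dr [ 0.001  -0.0019 -0.5864]
```

>>> servo_tool(
  increments=[
    {"slide": [0, 0, -20], "dr": [0, 0, 0], "jaw": 1},
    {"slide": [0, 0, -50], "dr": [0, 0, 0], "jaw": 1},
    {"slide": [-20, -5, -90], "dr": [0, 0, -0.1], "jaw": 1},
    {"slide": [-45, -11, -125], "dr": [0, 0, -0.22], "jaw": 1},
    {"slide": [-70, -17, -160], "dr": [0, 0, -0.34], "jaw": 1},
    {"slide": [-95, -23, -195], "dr": [0, 0, -0.46], "jaw": 1},
    {"slide": [-115, -27, -220], "dr": [0, 0, -0.55], "jaw": 1},
    {"slide": [-122, -29, -229], "dr": [0, 0, -0.5864], "jaw": 1},
    {"slide": [-122, -29, -229], "dr": [0, 0, -0.5864], "jaw": 1},
    {"slide": [-122, -29, -229], "dr": [0, 0, -0.5864], "jaw": 1},
    {"slide": [-122, -29, -229], "dr": [0, 0, -0.5864], "jaw": 1},
  ],
)

```text
t: 4.9
tool_pos: [0.4302, 0.0995, 0.4168]
orientation: [3.14, -0.003, -0.005]
force: [0.2, -0.4, -0.7]
opening: 0.0613
gripper_force: 20.0
```

```bash
cat >> h.py <<'E'
def look(f,amin=300):
    s=read_state(); print(s['t'],s['q'].round(3),s['tool_pos'],s['opening'])
    im,d,W=cloud('wrist'); cv2.imwrite(f'pics/{f}.png',im[:,:,::-1]); M=masks(im,W); np.savez(f'/tmp/{f}.npz',im=im,W=W,p=s['tool_pos'],r=s['orientation'])
    M['blue']=cv2.inRange(cv2.cvtColor(im,cv2.COLOR_RGB2HSV),(105,130,0),(130,255,255))>0; M['blue']&=np.isfinite(W[...,2])
    for k in M:
        for b,c in blobs(M[k],amin):
            P=W[b]; print(k,c.round(),b.sum(),np.nanpercentile(P[:,2],[5,50,95]).round(4),rect(P,np.percentile(P[:,2],70)-.008,.5))
E
python3 -c "
from h import *
look('wrist2')"
```

```text
4.9 [ 0.112 -0.315  1.884 -0.002  1.575  1.685] [0.430228   0.09949458 0.41683387] 0.061336552595698396
blue [315. 215.] 26290 [0.2471 0.2483 0.2532] (array([452.6,  99.1]), array([109.4,  61.8]), 0.0, 26116)
blue [ 44. 224.] 4154 [0.0195 0.0223 0.0272] (array([365.9, 435.2]), array([108.5,  62.3]), 84.9, 4014)
blue [316. 373.] 4063 [0.2477 0.2491 0.2537] (array([366.4,  98.9]), array([61.4, 28. ]), -88.8, 4063)
obj [634.  66.] 1084 [0.0124 0.0172 0.0251] (array([ 523.1, -251.9]), array([140.1,  13.4]), 17.3, 1084)
obj [138.  97.] 10793 [0.0178 0.0371 0.0606] (array([506.5, 280.5]), array([147.5,  58.4]), -1.3, 4494)
obj [ 43. 223.] 4199 [0.0204 0.0223 0.0272] (array([365.9, 435.1]), array([108.5,  62.6]), 84.9, 4157)
```

View pics/wrist2.png

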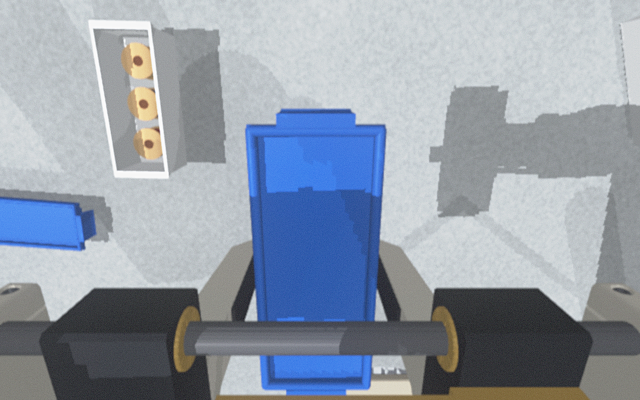

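The lid hangs level in the hand, with its far clip at (315,118). The open tub with its bobbins is at (130,100), and its rim is at z≈60 mm. Now I refine both.

```bash
python3 - <<'E'
from h import *
f=np.load('/tmp/wrist2.npz'); im,W,p,r=f['im'],f['W'],f['p'],f['r']
b=blobs(masks(im,W)['obj'],8000)[0][0]; P=W[b]
for lo in (.056,.0585): print('tub',rect(P,lo,.07))
Q=P[P[:,2]>.0575]
for lab,s in(('end hi',Q[:,0]>.575),('end lo',Q[:,0]<.44)): print(lab,Q[s].mean(0).round(4),s.sum())
for lab,s in(('side+',(Q[:,1]>.295)),('side-',(Q[:,1]<.266))):
    q=Q[s]; q=q[(q[:,0]>.45)&(q[:,0]<.56)]; print(lab,q.mean(0).round(4),'ang',np.degrees(np.polyfit(q[:,0],q[:,1],1)[0]).round(2))
bl=cv2.inRange(cv2.cvtColor(im,cv2.COLOR_RGB2HSV),(105,130,0),(130,255,255))>0
T=R.from_rotvec(r).inv().apply((W-p).reshape(-1,3)).reshape(W.shape)*1000
m=bl&(T[...,2]>130)&(T[...,2]<200)
rim=m&(T[...,2]<166.5); 
Pm=T[rim]; print('rim',len(Pm),[np.percentile(Pm[:,i],[.5,99.5]).round(1) for i in (0,1)], 'z',np.median(Pm[:,2]))
Pl=T[m&(T[...,2]>167)]; A=np.c_[Pl[:,:2],np.ones(len(Pl))]; print('plate plane',np.linalg.lstsq(A,Pl[:,2],rcond=None)[0])
for yl in ((-30,-20),(20,30)):
    q=T[m&(T[...,1]>yl[0])&(T[...,1]<yl[1])]; print(yl,q[:,0].min(),q[:,0].max())
E
```

```text
tub (array([506.5, 280.5]), array([147.5,  58.3]), -1.3, 2239)
tub (array([506.6, 280.2]), array([147.4,  57.6]), -1.3, 1802)
end hi [0.5776 0.2793 0.0603] 390
end lo [0.4365 0.2814 0.0601] 336
side+ [0.5079 0.3064 0.0597] ang -1.34
side- [0.508  0.253  0.0598] ang -1.32
rim 7807 [array([-76.3,  77.4]), array([-30.4,  30.3])] z 164.08266307113064
plate plane [ 6.04932321e-03 -9.89732454e-04  1.68744387e+02]
(-30, -20) -73.50109681857927 72.36477378771798
(20, 30) -73.01478343206698 72.42415797047644
```

```bash
python3 -c "
from h import *
go(.507,.280,.271,-1.33)"
```

```text
slide [  76.9 -181.   145.4] dr [0.002  0.003  0.0212]
```

>>> servo_tool(
  increments=[
    {"slide": [15, -36, 15], "dr": [0, 0, 0.005], "jaw": 1},
    {"slide": [32, -75, 45], "dr": [0, 0, 0.01], "jaw": 1},
    {"slide": [48, -113, 80], "dr": [0.001, 0.002, 0.0212], "jaw": 1},
    {"slide": [62, -150, 105], "dr": [0.002, 0.004, 0.0212], "jaw": 1},
    {"slide": [72, -172, 125], "dr": [0.002, 0.004, 0.0212], "jaw": 1},
    {"slide": [76.5, -181, 140], "dr": [0.002, 0.004, 0.0212], "jaw": 1},
    {"slide": [76.5, -181, 145], "dr": [0.002, 0.004, 0.0212], "jaw": 1},
    {"slide": [76.5, -181, 145], "dr": [0.002, 0.004, 0.0212], "jaw": 1},
    {"slide": [76.5, -181, 145], "dr": [0.002, 0.004, 0.0212], "jaw": 1},
  ],
)

```text
t: 5.85
tool_pos: [0.5068, 0.28, 0.2741]
orientation: [-3.141, 0.035, -0.007]
force: [-0.3, -0.0, -0.9]
opening: 0.0614
gripper_force: 20.0
```

```bash
python3 -c "
from h import *
go(.507,.280,.250,-1.33)
look('wrist3')
im,d,W=cloud('scene'); cv2.imwrite('pics/sc1.png',cv2.resize(im[100:220,310:450,::-1],None,fx=5,fy=5,interpolation=2))
im=cv2.imread('pics/sc1.png'); im2=cv2.resize(cv2.imread('pics/wrist3.png'),(800,500)); print(im.shape)
s,_,_=cloud('side'); s=cv2.resize(s[140:220,240:360,::-1],(450,300)); a=cv2.resize(im,(350,300)); b=cv2.resize(cv2.imread('pics/wrist3.png'),(480,300))
o=np.zeros((600,800,3),np.uint8); o[:300,:350]=a; o[:300,350:]=s; o[300:,:480]=b; cv2.imwrite('pics/m1.png',o)"
```

```text
slide [ 0.1  0.  24.1] dr [-0.0004 -0.0043  0.0008]
5.85 [ 4.170e-01  1.710e-01  1.688e+00 -2.000e-03  1.278e+00  2.010e+00] [0.50684298 0.28001648 0.27405446] 0.061357578206018205
blue [323.  10.] 1279 [0.0131 0.0259 0.0281] (array([640.8, 274.9]), array([45. , 17.8]), 88.5, 1175)
blue [316. 215.] 26364 [0.1045 0.1056 0.1108] (array([530.6, 279.5]), array([109.1,  62. ]), -1.2, 26200)
blue [316. 373.] 4048 [0.1044 0.1059 0.1104] (array([444.3, 281.5]), array([61. , 29.1]), 88.9, 4048)
obj [322.  10.] 1262 [0.0201 0.0259 0.0281] (array([640.6, 275.3]), array([45.9, 18.4]), 88.5, 1216)
obj [315. 217.] 28497 [0.1043 0.1057 0.1111] (array([530.6, 279.6]), array([109.1,  92.2]), -1.2, 27912)
obj [316. 373.] 4150 [0.1045 0.1059 0.1104] (array([444.3, 281.4]), array([62.3, 29.1]), 88.9, 4150)
(600, 700, 3)
```

View pics/m1.png

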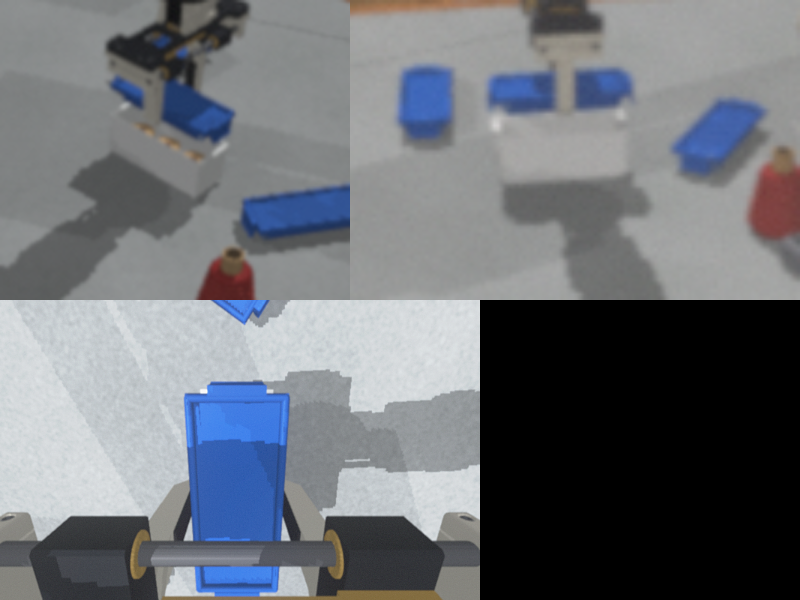

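The montage shows the lid centred and parallel over the tub, held level about 23 mm above the rim. Next I lower it slowly.

>>> servo_tool(
  increments=[
    {"slide": [0, 0, 6], "dr": [0, 0, 0], "jaw": 1},
    {"slide": [0, 0, 12], "dr": [0, 0, 0], "jaw": 1},
    {"slide": [0, 0, 18], "dr": [0, 0, 0], "jaw": 1},
    {"slide": [0, 0, 23], "dr": [0, 0, 0], "jaw": 1},
    {"slide": [0, 0, 28], "dr": [0, 0, 0], "jaw": 1},
    {"slide": [0, 0, 28], "dr": [0, 0, 0], "jaw": 1},
  ],
)

```text
t: 6.6
tool_pos: [0.5064, 0.2807, 0.2445]
orientation: [3.141, -0.033, 0.004]
force: [-0.0, 0.1, -0.8]
opening: 0.0615
gripper_force: 20.0
```

>>> servo_tool(
  increments=[
    {"slide": [0, 0, 3], "dr": [0, 0, 0], "jaw": 1},
    {"slide": [0, 0, 5], "dr": [0, 0, 0], "jaw": 1},
    {"slide": [0, 0, 6], "dr": [0, 0, 0], "jaw": 1},
    {"slide": [0, 0, 6], "dr": [0, 0, 0], "jaw": 1},
    {"slide": [0, 0, 6], "dr": [0, 0, 0], "jaw": 1},
  ],
)

```text
t: 7.1
tool_pos: [0.5069, 0.281, 0.2399]
orientation: [-3.141, 0.033, -0.007]
force: [0.2, 0.5, 0.5]
opening: 0.0619
gripper_force: 20.0
```

>>> servo_tool(
  increments=[
    {"slide": [0, 0, 0.5], "dr": [0, 0, 0], "jaw": 0},
    {"slide": [0, 0, 0.5], "dr": [0, 0, 0], "jaw": 0},
    {"slide": [0, 0, 0.5], "dr": [0, 0, 0], "jaw": 0},
    {"slide": [0, 0, 0.5], "dr": [0, 0, 0], "jaw": 0},
    {"slide": [0, 0, 0.5], "dr": [0, 0, 0], "jaw": 0},
    {"slide": [0, 0, 0.5], "dr": [0, 0, 0], "jaw": 0},
    {"slide": [0, 0, -20], "dr": [0, 0, 0], "jaw": 0},
    {"slide": [0, 0, -50], "dr": [0, 0, 0], "jaw": 0},
    {"slide": [0, 0, -80], "dr": [0, 0, 0], "jaw": 1},
    {"slide": [0, 0, -80], "dr": [0, 0, 0], "jaw": 1},
    {"slide": [0, 0, -80], "dr": [0, 0, 0], "jaw": 1},
  ],
)

```text
t: 8.2
tool_pos: [0.5068, 0.281, 0.3207]
orientation: [-3.14, 0.033, -0.01]
force: [0.0, -0.4, 0.0]
opening: 0.0735
gripper_force: 0.0
```

```bash
cat >> h.py <<'E'
def lidtub(f,c=(.5066,.280),half=.1):
    "lid plate plane / ends near tub"
    g=np.load(f'/tmp/{f}.npz'); im,W=g['im'],g['W']
    bl=(cv2.inRange(cv2.cvtColor(im,cv2.COLOR_RGB2HSV),(100,110,0),(130,255,255))>0)&(np.hypot(W[...,0]-c[0],W[...,1]-c[1])<half)
    P=W[bl]; print('lid',rect(P,.05,.2),'n',len(P))
    for s in (-55,0,55):
        q=P[(abs(P[:,0]-c[0]-s/1000)<.008)&(abs(P[:,1]-c[1])<.018)]; print(s,'plate z',np.median(q[:,2]).round(4) if len(q) else None,len(q))
E
python3 -c "
from h import *
look('wrist4'); lidtub('wrist4')"
```

```text
8.2 [ 4.180e-01  1.260e-01  1.648e+00 -1.000e-03  1.361e+00  2.010e+00] [0.50677783 0.2810027  0.32074881] 0.07348677118504186
blue [320.  15.] 2292 [0.0206 0.0234 0.0281] (array([647.1, 280.2]), array([70.8, 29.9]), 89.0, 2198)
blue [316. 206.] 16486 [0.0701 0.0715 0.0765] (array([506.2, 281.1]), array([158. ,  61.6]), -1.4, 16439)
obj [319.  15.] 2270 [0.0212 0.0234 0.0281] (array([646.8, 280.2]), array([70.8, 30.5]), 89.0, 2242)
obj [316. 206.] 16746 [0.07   0.0715 0.0765] (array([506.2, 281. ]), array([158. ,  62.1]), -1.1, 16652)
lid (array([506.3, 281.1]), array([158.2,  61.8]), -1.2, 16584) n 16584
-55 plate z 0.0716 812
0 plate z 0.0712 969
55 plate z 0.0708 1179
```

View pics/wrist4.png

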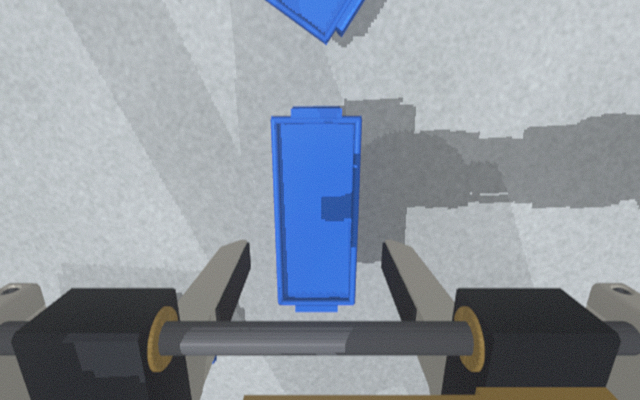

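The lid sits squarely on the tub at (316,206). Its plate is at z≈71 mm, which is 8 mm above home, as expected for resting on its clips. First I press the +x end.

>>> servo_tool(
  increments=[
    {"slide": [30, 0, 0], "dr": [0, 0, 0], "jaw": 1},
    {"slide": [54.5, 0, 20], "dr": [0, 0, 0], "jaw": 1},
    {"slide": [54.5, 0, 40], "dr": [0, 0, 0], "jaw": 1},
    {"slide": [54.5, 0, 52], "dr": [0, 0, 0], "jaw": 1},
    {"slide": [54.5, 0, 58], "dr": [0, 0, 0], "jaw": 1},
    {"slide": [54.5, 0, 60], "dr": [0, 0, 0], "jaw": 1},
    {"slide": [54.5, 0, 62], "dr": [0, 0, 0], "jaw": 1},
    {"slide": [54.5, 0, 64], "dr": [0, 0, 0], "jaw": 1},
    {"slide": [54.5, 0, 66], "dr": [0, 0, 0], "jaw": 1},
    {"slide": [54.5, 0, 67], "dr": [0, 0, 0], "jaw": 1},
    {"slide": [54.5, 0, 68], "dr": [0, 0, 0], "jaw": 1},
  ],
)

```text
t: 9.35
tool_pos: [0.5618, 0.28, 0.2536]
orientation: [-3.14, 0.033, -0.011]
force: [-0.9, -0.5, 8.9]
opening: 0.0006
gripper_force: 4.6
```

>>> servo_tool(
  increments=[
    {"slide": [0, 0, 1], "dr": [0, 0, 0], "jaw": 1},
    {"slide": [0, 0, 2], "dr": [0, 0, 0], "jaw": 1},
    {"slide": [0, 0, 2], "dr": [0, 0, 0], "jaw": 1},
  ],
)

```text
t: 9.65
tool_pos: [0.5614, 0.2799, 0.2504]
orientation: [-3.14, 0.033, -0.008]
force: [0.9, 0.2, 5.1]
opening: 0.0006
gripper_force: 2.3
```

>>> servo_tool(
  increments=[
    {"slide": [0, 0, 1], "dr": [0, 0, 0], "jaw": 1},
    {"slide": [0, 0, 2], "dr": [0, 0, 0], "jaw": 1},
    {"slide": [0, 0, 2.5], "dr": [0, 0, 0], "jaw": 1},
    {"slide": [0, 0, 2.5], "dr": [0, 0, 0], "jaw": 1},
  ],
)

```text
t: 10.05
tool_pos: [0.5617, 0.28, 0.2501]
orientation: [-3.14, 0.033, -0.01]
force: [-5.9, -2.4, 19.5]
opening: 0.0006
gripper_force: 9.6
```

The +x end hits a hard stop at 19.5 N with the tip at z≈64 mm. Now the -x end.

>>> servo_tool(
  increments=[
    {"slide": [0, 0, -12], "dr": [0, 0, 0], "jaw": 1},
    {"slide": [0, 0, -25], "dr": [0, 0, 0], "jaw": 1},
    {"slide": [-45, 0, -28], "dr": [0, 0, 0], "jaw": 1},
    {"slide": [-90, 0, -28], "dr": [0, 0, 0], "jaw": 1},
    {"slide": [-110, 0, -25], "dr": [0, 0, 0], "jaw": 1},
    {"slide": [-110, 0, -18], "dr": [0, 0, 0], "jaw": 1},
    {"slide": [-110, 0, -12], "dr": [0, 0, 0], "jaw": 1},
    {"slide": [-110, 0, -9], "dr": [0, 0, 0], "jaw": 1},
    {"slide": [-110, 0, -7], "dr": [0, 0, 0], "jaw": 1},
    {"slide": [-110, 0, -5], "dr": [0, 0, 0], "jaw": 1},
    {"slide": [-110, 0, -4], "dr": [0, 0, 0], "jaw": 1},
    {"slide": [-110, 0, -3], "dr": [0, 0, 0], "jaw": 1},
  ],
)

```text
t: 11.25
tool_pos: [0.4517, 0.282, 0.2499]
orientation: [-3.141, 0.034, -0.007]
force: [-0.0, 0.2, 0.0]
opening: 0.0002
gripper_force: 0.0
```

>>> servo_tool(
  increments=[
    {"slide": [0, 0, 1], "dr": [0, 0, 0], "jaw": 1},
    {"slide": [0, 0, 2], "dr": [0, 0, 0], "jaw": 1},
    {"slide": [0, 0, 3], "dr": [0, 0, 0], "jaw": 1},
    {"slide": [0, 0, 3], "dr": [0, 0, 0], "jaw": 1},
  ],
)

```text
t: 11.65
tool_pos: [0.4517, 0.2821, 0.2493]
orientation: [-3.141, 0.033, -0.008]
force: [-8.1, -5.4, 21.0]
opening: 0.0006
gripper_force: 10.4
```

>>> servo_tool(
  increments=[
    {"slide": [0, 0, -20], "dr": [0, 0, 0], "jaw": 1},
    {"slide": [20, 0, -50], "dr": [0, 0, 0], "jaw": 0},
    {"slide": [45, 0, -72], "dr": [0, 0, 0], "jaw": 0},
    {"slide": [55.5, 0, -72], "dr": [0, 0, 0], "jaw": 0},
    {"slide": [55.5, 0, -72], "dr": [0, 0, 0], "jaw": 0},
    {"slide": [55.5, 0, -72], "dr": [0, 0, 0], "jaw": 0},
  ],
)

```text
t: 12.25
tool_pos: [0.5056, 0.2806, 0.3173]
orientation: [3.141, -0.034, 0.002]
force: [0.2, -0.5, -0.0]
opening: 0.0359
gripper_force: 0.0
```

```bash
python3 -c "
from h import *
look('wrist5'); lidtub('wrist5'); go(.5065,.2805,.238,-1.33)"
```

```text
12.25 [ 4.180e-01  1.290e-01  1.652e+00 -1.000e-03  1.360e+00  2.011e+00] [0.50563247 0.28058925 0.3172585 ] 0.035876658612804556
blue [320.  13.] 1869 [0.0194 0.0236 0.0281] (array([645.2, 278.1]), array([62.5, 26.3]), 88.6, 1778)
blue [315. 200.] 15391 [0.0622 0.0635 0.0685] (array([505.8, 281.3]), array([157.3,  61.4]), -1.3, 15373)
blue [ 89. 311.] 1176 [0.0208 0.0227 0.0278] (array([452.8, 422.9]), array([262.6,  42.9]), -55.0, 1173)
obj [318.  13.] 1846 [0.021  0.0238 0.0281] (array([645.2, 278.7]), array([63.5, 26.3]), 88.6, 1814)
obj [315. 199.] 15576 [0.0622 0.0635 0.0685] (array([505.8, 281.3]), array([157.3,  62. ]), -1.4, 15483)
obj [ 87. 311.] 1213 [0.0203 0.0226 0.0274] (array([392. , 503.4]), array([68.2, 23.6]), 86.2, 1213)
lid (array([506. , 281.3]), array([157.7,  61.8]), -1.4, 15520) n 15621
-55 plate z 0.0632 767
0 plate z 0.0633 984
55 plate z 0.0633 1154
slide [ 1.1  0.1 79.1] dr [ 0.0007 -0.0009  0.002 ]
```

Both ends are home, with the plate flat at 63.3 mm everywhere. Next I grip the lid's long sides and lift.

>>> servo_tool(
  increments=[
    {"slide": [0.4, -0.7, 30], "dr": [0, 0, 0], "jaw": 0},
    {"slide": [0.4, -0.7, 40], "dr": [0, 0, 0], "jaw": 0},
    {"slide": [0.4, -0.7, 40], "dr": [0, 0, 0], "jaw": 0},
    {"slide": [0.4, -0.7, 45], "dr": [0, 0, 0], "jaw": 0},
    {"slide": [0.4, -0.7, 60], "dr": [0, 0, 0], "jaw": 0},
    {"slide": [0.4, -0.7, 75], "dr": [0, 0, 0], "jaw": 0},
    {"slide": [0.4, -0.7, 83], "dr": [0, 0, 0], "jaw": 0},
    {"slide": [0.4, -0.7, 86], "dr": [0, 0, 0], "jaw": 0},
    {"slide": [0.4, -0.7, 86], "dr": [0, 0, 0], "jaw": 0},
    {"slide": [0.4, -0.7, 86], "dr": [0, 0, 0], "jaw": 1},
    {"slide": [0.4, -0.7, 86], "dr": [0, 0, 0], "jaw": 1},
    {"slide": [0.4, -0.7, 86], "dr": [0, 0, 0], "jaw": 1},
    {"slide": [0.4, -0.7, 86], "dr": [0, 0, 0], "jaw": 1},
    {"slide": [0.4, -0.7, 86], "dr": [0, 0, 0], "jaw": 1},
    {"slide": [0.4, -0.7, 86], "dr": [0, 0, 0], "jaw": 1},
    {"slide": [0.4, -0.7, 86], "dr": [0, 0, 0], "jaw": 1},
    {"slide": [0.4, -0.7, 86], "dr": [0, 0, 0], "jaw": 1},
  ],
  force=35,
)

```text
t: 14.0
tool_pos: [0.5074, 0.2816, 0.2336]
orientation: [-3.141, 0.033, -0.008]
force: [-0.5, -1.3, 3.6]
opening: 0.0614
gripper_force: 35.0
```

>>> servo_tool(
  increments=[
    {"slide": [0, 0, -4], "dr": [0, 0, 0], "jaw": 1},
    {"slide": [0, 0, -10], "dr": [0, 0, 0], "jaw": 1},
    {"slide": [0, 0, -25], "dr": [0, 0, 0], "jaw": 1},
    {"slide": [0, 0, -50], "dr": [0, 0, 0], "jaw": 1},
    {"slide": [0, 0, -80], "dr": [0, 0, 0], "jaw": 1},
    {"slide": [0, 0, -110], "dr": [0, 0, 0], "jaw": 1},
    {"slide": [0, 0, -140], "dr": [0, 0, 0], "jaw": 1},
    {"slide": [0, 0, -165], "dr": [0, 0, 0], "jaw": 1},
    {"slide": [0, 0, -179], "dr": [0, 0, 0], "jaw": 1},
    {"slide": [0, 0, -179], "dr": [0, 0, 0], "jaw": 1},
    {"slide": [0, 0, -179], "dr": [0, 0, 0], "jaw": 1},
  ],
)

```text
t: 15.1
tool_pos: [0.5063, 0.2814, 0.4115]
orientation: [-3.141, 0.033, -0.006]
force: [-0.1, -0.5, -3.9]
opening: 0.0613
gripper_force: 35.0
```

```bash
python3 -c "
from h import *
look('wrist6'); print(read_state()['force'])
ps=np.radians(21.5); t=np.array([.535,-.281]); ex=np.array([np.cos(ps),np.sin(ps)]); ey=np.array([np.sin(ps),-np.cos(ps)])
for sg in (1,-1):
  a=t-.085*ex-sg*.2*ey; print(a,np.hypot(*a)); go(*a,.41,21.5)"
```

```text
15.1 [ 4.190e-01  7.000e-02  1.540e+00 -1.000e-03  1.528e+00  2.011e+00] [0.50627638 0.28143965 0.4115185 ] 0.0612703357171803
blue [312.  19.] 3404 [0.021  0.0228 0.0278] (array([658.3, 291.7]), array([108.2,  50.7]), 88.9, 3359)
blue [316. 217.] 25562 [0.2402 0.2414 0.2465] (array([528.5, 280.7]), array([109.2,  62.2]), -1.7, 25403)
blue [162. 274.] 2660 [0.021  0.0223 0.0277] (array([431. , 409.3]), array([286.4,  95.5]), -54.6, 2660)
blue [315. 373.] 3971 [0.2404 0.242  0.2464] (array([442. , 283.3]), array([61. , 29.4]), 88.6, 3971)
obj [311.  19.] 3419 [0.021  0.0228 0.0278] (array([657.9, 292.1]), array([111.5,  51.6]), 88.7, 3411)
obj [161. 273.] 2764 [0.0207 0.0222 0.0271] (array([379.1, 472.9]), array([131.4,  43.8]), 85.0, 2764)
[-0.18971929 -0.82580105 -4.11795585]
[ 0.38261426 -0.12606909] 0.4028487168062912
slide [-114.9  409.9    0.5] dr [ 0.0008 -0.002  -0.3964]
[ 0.52921475 -0.49823612] 0.7268476339321976
slide [ 39.6 778.9   0.9] dr [ 0.0008 -0.002  -0.3964]
```

>>> servo_tool(
  increments=[
    {"slide": [-3, 12, 0], "dr": [0, 0, -0.01], "jaw": 1},
    {"slide": [-11, 40, 0], "dr": [0, 0, -0.04], "jaw": 1},
    {"slide": [-23, 80, 0], "dr": [0, 0, -0.08], "jaw": 1},
    {"slide": [-34, 120, 0], "dr": [0, 0, -0.12], "jaw": 1},
    {"slide": [-45, 160, 0], "dr": [0, 0, -0.16], "jaw": 1},
    {"slide": [-56, 200, 0], "dr": [0, 0, -0.2], "jaw": 1},
    {"slide": [-67, 240, 0], "dr": [0, 0, -0.24], "jaw": 1},
    {"slide": [-78, 280, 0], "dr": [0, 0, -0.28], "jaw": 1},
    {"slide": [-90, 320, 0], "dr": [0, 0, -0.32], "jaw": 1},
    {"slide": [-101, 360, 0], "dr": [0, -0.001, -0.35], "jaw": 1},
    {"slide": [-110, 390, 0], "dr": [0.001, -0.002, -0.38], "jaw": 1},
    {"slide": [-114, 405, 0], "dr": [0.001, -0.002, -0.396], "jaw": 1},
    {"slide": [-115, 410, 0], "dr": [0.001, -0.002, -0.396], "jaw": 1},
    {"slide": [-115, 410, 0], "dr": [0.001, -0.002, -0.396], "jaw": 1},
    {"slide": [-115, 410, 0], "dr": [0.001, -0.002, -0.396], "jaw": 1},
  ],
)

```text
t: 16.65
tool_pos: [0.3828, -0.1254, 0.4109]
orientation: [-3.085, -0.585, -0.003]
force: [-0.5, 0.2, -3.2]
opening: 0.0614
gripper_force: 35.0
```

```bash
python3 - <<'E'
from h import *
look('wrist7')
f=np.load('/tmp/wrist7.npz'); im,W,p,r=f['im'],f['W'],f['p'],f['r']
b=blobs(masks(im,W)['green'],1000)
for m,c in b:
    P=W[m]; print('green',rect(P,.0655,.08),rect(P,.059,.08),np.median(P[:,2]))
    Q=P[(P[:,2]<.0652)&(P[:,2]>.0615)]; print('plate',rect(Q,.06,.07))
h=cv2.cvtColor(im,cv2.COLOR_RGB2HSV); bl=cv2.inRange(h,(105,130,0),(130,255,255))>0
T=R.from_rotvec(r).inv().apply((W-p).reshape(-1,3)).reshape(W.shape)*1000
m=bl&(T[...,2]>130)&(T[...,2]<200)
Pl=T[m&(T[...,2]>167+0)]; print('platez',np.median(T[m][:,2]))
md=np.median(T[m][:,2]); Pl=T[m&(abs(T[...,2]-md)<1.5)]; print(np.linalg.lstsq(np.c_[Pl[:,:2],np.ones(len(Pl))],Pl[:,2],rcond=None)[0])
for yl in ((-29,-20),(20,29)):
    q=T[m&(T[...,1]>yl[0])&(T[...,1]<yl[1])]; print(yl,q[:,0].min(),q[:,0].max())
q=T[m&(abs(T[...,0])<60)]; print('y',np.percentile(q[:,1],[.3,99.7]))
q=T[m&(T[...,0]>20)]; print('lid yaw in tool', rect(q/1000*[1,1,-1],-.3,0)[2])
go(.5352,-.281,.35,21.6)
E
```

```text
16.65 [-0.445 -0.434  1.985  0.002  1.59   0.751] [ 0.38276764 -0.12542578  0.41094599] 0.06139478089567987
blue [316. 216.] 25589 [0.2398 0.2409 0.2459] (array([ 403.2, -117.5]), array([109.4,  62. ]), 20.9, 25393)
blue [315. 374.] 3946 [0.24   0.2415 0.246 ] (array([ 321.8, -148.3]), array([61.1, 28.4]), -69.1, 3927)
green [525.  90.] 11509 [0.0622 0.0638 0.0687] (array([ 532.3, -277.9]), array([156.4,  62.8]), 21.9, 11492)
obj [516.  90.] 14562 [0.0249 0.0634 0.0686] (array([ 532.6, -278. ]), array([157.5,  63.2]), 21.8, 11804)
obj [625. 185.] 1197 [0.0126 0.0176 0.0206] (array([ 511.9, -468.4]), array([111.5,  22.3]), 14.7, 1197)
green (array([ 532.3, -277.9]), array([156.4,  62.8]), 21.9, 2939) (array([ 532.3, -277.9]), array([156.4,  62.8]), 21.9, 11477) 0.06378767867311283
plate (array([ 531.9, -276.8]), array([154. ,  59.9]), 21.9, 8346)
platez 170.0093293864619
[ 1.74124323e-03 -1.29770125e-03  1.70225299e+02]
(-29, -20) -74.78821490419517 71.41453893817737
(20, 29) -75.23956969461685 70.93802509699903
y [-30.36541446  30.21642123]
lid yaw in tool -89.9
slide [ 84.4 200.8  61.1] dr [-0.001  -0.0022 -0.0015]
```

View pics/wrist7.png

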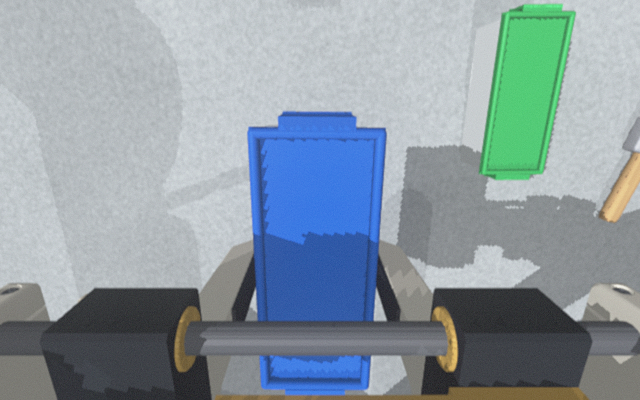

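The wrist picture shows the closed tub held level and the whole green lid at (525,90), with the brush to the right of it. I move nearer for a second look at the twin.

>>> servo_tool(
  increments=[
    {"slide": [5, 20, 0], "dr": [0, -0.001, 0], "jaw": 1},
    {"slide": [12, 50, 0], "dr": [-0.001, -0.002, 0], "jaw": 1},
    {"slide": [20, 78, 0], "dr": [-0.001, -0.002, 0], "jaw": 1},
    {"slide": [20, 80, 0], "dr": [-0.001, -0.002, 0], "jaw": 1},
    {"slide": [20, 80, 0], "dr": [-0.001, -0.002, 0], "jaw": 1},
    {"slide": [20, 80, 0], "dr": [-0.001, -0.002, 0], "jaw": 1},
  ],
)

```text
t: 17.3
tool_pos: [0.4307, -0.1921, 0.4113]
orientation: [-3.086, -0.587, -0.0]
force: [-0.1, -0.4, -3.7]
opening: 0.061
gripper_force: 35.0
```

```bash
python3 - <<'E'
from h import *
look('wrist8')
for n in ('wrist7','wrist8'):
    f=np.load(f'/tmp/{n}.npz'); im,W,p,r=f['im'],f['W'],f['p'],f['r']
    m,c=max(blobs(masks(im,W)['green'],1000),key=lambda t:t[0].sum()); P=W[m]
    v,u=np.where(m); print(n,u.min(),u.max(),v.min(),v.max())
    for a in (21.5,21.9):
        ps=np.radians(a); B=np.array([[np.cos(ps),np.sin(ps)],[-np.sin(ps),np.cos(ps)]]); L=P[:,:2]@B.T*1000
        c0=B@[532.3,-277.9]; L=L-c0
        k=abs(L[:,0])<60; ylo,yhi=np.percentile(L[k,1],[.3,99.7])
        s=(abs(L[:,1])>21)&(abs(L[:,1])<28); xlo,xhi=np.percentile(L[s,0],[.5,99.5])
        cx,cy=(xlo+xhi)/2,(ylo+yhi)/2; print(a,'ext x',xlo.round(1),xhi.round(1),'y',ylo.round(1),yhi.round(1),'centre',(B.T@(c0+[cx,cy])).round(1))
    print(rect(P,.06,.08))
h=cv2.cvtColor(im,cv2.COLOR_RGB2HSV); bl=cv2.inRange(h,(105,130,0),(130,255,255))>0
T=R.from_rotvec(r).inv().apply((W-p).reshape(-1,3)).reshape(W.shape)*1000
m=bl&(T[...,2]>130)&(T[...,2]<200)
print([ (T[m&(T[...,1]>a)&(T[...,1]<b)][:,0].min(),T[m&(T[...,1]>a)&(T[...,1]<b)][:,0].max()) for a,b in ((-29,-21),(21,29))])
E
```

```text
17.3 [-0.528 -0.227  1.822  0.     1.546  0.666] [ 0.43065709 -0.19211122  0.41126322] 0.060966154005716575
blue [316. 216.] 25579 [0.2399 0.2411 0.2461] (array([ 450.8, -184. ]), array([109.2,  61.6]), 21.4, 25381)
blue [315. 374.] 3939 [0.2404 0.2419 0.2465] (array([ 369.9, -215.1]), array([61.3, 28.7]), -68.6, 3925)
green [438. 112.] 10517 [0.0622 0.0637 0.0687] (array([ 532.2, -278.4]), array([155.7,  61.9]), 21.9, 10510)
obj [434. 111.] 12014 [0.0323 0.0635 0.0686] (array([ 532.7, -278.4]), array([156.7,  62.7]), 21.6, 10828)
obj [583. 148.] 4475 [0.0138 0.0182 0.0209] (array([ 547.3, -469.6]), array([179.9,  42.8]), 7.7, 4475)
wrist7 479 574 4 179
21.5 ext x -71.7 71.9 y -30.5 31.0 centre [ 532.3 -277.7]
21.9 ext x -71.4 71.9 y -30.5 30.8 centre [ 532.5 -277.7]
(array([ 532.3, -277.9]), array([156.4,  62.8]), 21.9, 11473)
wrist8 400 480 30 197
21.5 ext x -71.4 71.6 y -30.6 30.5 centre [ 532.4 -277.9]
21.9 ext x -71.3 71.7 y -30.6 30.3 centre [ 532.5 -278. ]
(array([ 532.2, -278.4]), array([155.7,  61.9]), 21.9, 10503)
[(np.float64(-74.75104109942755), np.float64(71.34928026057023)), (np.float64(-76.1655446575247), np.float64(70.95555302078897))]
```

```bash
python3 -c "
from h import *
go(.5343,-.2773,.325,21.8)"
```

```text
slide [ 65.2 117.3  86.5] dr [ 0.0002 -0.0004 -0.0045]
```

>>> servo_tool(
  increments=[
    {"slide": [10, 18, 0], "dr": [0, 0, 0], "jaw": 1},
    {"slide": [27, 48, 5], "dr": [0, 0, -0.002], "jaw": 1},
    {"slide": [45, 80, 20], "dr": [0, 0, -0.004], "jaw": 1},
    {"slide": [58, 105, 40], "dr": [0, 0, -0.004], "jaw": 1},
    {"slide": [65.2, 117.3, 65], "dr": [0, 0, -0.004], "jaw": 1},
    {"slide": [65.2, 117.3, 80], "dr": [0, 0, -0.004], "jaw": 1},
    {"slide": [65.2, 117.3, 86.5], "dr": [0, 0, -0.004], "jaw": 1},
    {"slide": [65.2, 117.3, 86.5], "dr": [0, 0, -0.004], "jaw": 1},
    {"slide": [65.2, 117.3, 86.5], "dr": [0, 0, -0.004], "jaw": 1},
    {"slide": [65.2, 117.3, 86.5], "dr": [0, 0, -0.004], "jaw": 1},
  ],
)

```text
t: 18.35
tool_pos: [0.5345, -0.2783, 0.3271]
orientation: [3.083, 0.591, 0.004]
force: [0.3, -0.5, -3.3]
opening: 0.0615
gripper_force: 35.0
```

```bash
python3 -c "
from h import *
go(.5343,-.2773,.2965,21.8)
look('wrist9',1000)
a,_,_=cloud('scene'); b,_,_=cloud('side')
o=np.hstack([cv2.resize(a[190:310,180:310,::-1],(390,360),interpolation=2),cv2.resize(b[180:300,265:395,::-1],(390,360),interpolation=2)]); cv2.imwrite('pics/m2.png',o)"
```

```text
slide [ 0.1 -1.1 30.6] dr [ 0.0029 -0.0021 -0.0014]
18.35 [-0.565  0.183  1.573  0.     1.382  0.627] [ 0.53452773 -0.27828782  0.32707001] 0.061490234850265994
blue [316. 216.] 25618 [0.1558 0.157  0.162 ] (array([ 555.2, -270.8]), array([109.3,  61.8]), 21.3, 25422)
blue [315. 374.] 3915 [0.1561 0.1577 0.1622] (array([ 474.2, -302. ]), array([61.2, 29.3]), -67.9, 3914)
obj [516. 217.] 4996 [0.0144 0.0181 0.0208] (array([ 568.7, -466.5]), array([135.5,  42.3]), 7.8, 4996)
```

View pics/m2.png

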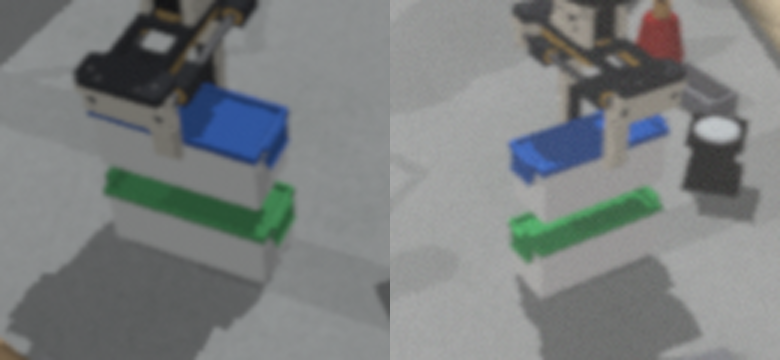

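The montage shows the tub over the green lid, aligned and parallel, with the loupe clear. Now I lower it.

>>> servo_tool(
  increments=[
    {"slide": [0, -0.7, 6], "dr": [0.001, -0.001, 0], "jaw": 1},
    {"slide": [0, -0.7, 12], "dr": [0.001, -0.001, 0], "jaw": 1},
    {"slide": [0, -0.7, 17], "dr": [0.001, -0.001, 0], "jaw": 1},
    {"slide": [0, -0.7, 21], "dr": [0.001, -0.001, 0], "jaw": 1},
    {"slide": [0, -0.7, 24], "dr": [0.001, -0.001, 0], "jaw": 1},
    {"slide": [0, -0.7, 25], "dr": [0.001, -0.001, 0], "jaw": 1},
    {"slide": [0, -0.7, 25], "dr": [0.001, -0.001, 0], "jaw": 1},
  ],
)

```text
t: 19.2
tool_pos: [0.5341, -0.2778, 0.2999]
orientation: [-3.085, -0.591, 0.001]
force: [0.1, -0.1, -4.5]
opening: 0.0611
gripper_force: 35.0
```

>>> servo_tool(
  increments=[
    {"slide": [0, 0, 1.5], "dr": [0, 0, 0], "jaw": 1},
    {"slide": [0, 0, 3], "dr": [0, 0, 0], "jaw": 1},
    {"slide": [0, 0, 4], "dr": [0, 0, 0], "jaw": 1},
    {"slide": [0, 0, 4], "dr": [0, 0, 0], "jaw": 1},
  ],
)

```text
t: 19.6
tool_pos: [0.5343, -0.2779, 0.2966]
orientation: [3.085, 0.591, -0.0]
force: [-1.1, 0.1, -0.6]
opening: 0.0608
gripper_force: 35.0
```

>>> servo_tool(
  increments=[
    {"slide": [0, 0, 0.7], "dr": [0, 0, 0], "jaw": 1},
    {"slide": [0, 0, 1.2], "dr": [0, 0, 0], "jaw": 1},
    {"slide": [0, 0, 1.2], "dr": [0, 0, 0], "jaw": 1},
  ],
)

```text
t: 19.9
tool_pos: [0.5344, -0.2779, 0.2966]
orientation: [3.085, 0.591, 0.001]
force: [-3.5, 1.5, 7.9]
opening: 0.0609
gripper_force: 35.0
```

Solid contact came at exactly the nested height, so I release and rise.

>>> servo_tool(
  increments=[
    {"slide": [0, 0, -0.5], "dr": [0, 0, 0], "jaw": 0.05},
    {"slide": [0, 0, -0.5], "dr": [0, 0, 0], "jaw": 0},
    {"slide": [0, 0, -0.5], "dr": [0, 0, 0], "jaw": 0},
    {"slide": [0, 0, -0.5], "dr": [0, 0, 0], "jaw": 0},
    {"slide": [0, 0, -0.5], "dr": [0, 0, 0], "jaw": 0},
    {"slide": [0, 0, -0.5], "dr": [0, 0, 0], "jaw": 0},
    {"slide": [0, 0, -0.5], "dr": [0, 0, 0], "jaw": 0},
    {"slide": [0, 0, -15], "dr": [0, 0, 0], "jaw": 0},
    {"slide": [0, 0, -40], "dr": [0, 0, 0], "jaw": 0},
    {"slide": [0, 0, -80], "dr": [0, 0, 0], "jaw": 0},
    {"slide": [0, 0, -100], "dr": [0, 0, 0], "jaw": 0},
    {"slide": [0, 0, -100], "dr": [0, 0, 0], "jaw": 0},
    {"slide": [0, 0, -100], "dr": [0, 0, 0], "jaw": 0},
  ],
)

```text
t: 21.2
tool_pos: [0.5343, -0.2778, 0.3959]
orientation: [3.084, 0.591, 0.001]
force: [-0.2, 0.9, -0.2]
opening: 0.0927
gripper_force: 0.0
```

```bash
python3 - <<'E'
from h import *
look('wrist10',1000); c=(.5325,-.278)
g=np.load('/tmp/wrist10.npz'); im,W=g['im'],g['W']; h=cv2.cvtColor(im,cv2.COLOR_RGB2HSV)
bl=(cv2.inRange(h,(100,110,0),(130,255,255))>0)&(np.hypot(W[...,0]-c[0],W[...,1]-c[1])<.1); P=W[bl]
e=np.array([np.cos(np.radians(21.8)),np.sin(np.radians(21.8))]); n=np.array([-e[1],e[0]]); L=(P[:,:2]-c)*1000
for s in(-55,0,55):
    k=(abs(L@e-s)<8)&(abs(L@n)<18); print(s,np.median(P[k,2]).round(4),k.sum())
for nm in('scene','side'):
    im,d,W=cloud(nm)
    for k,(b,cc) in [(k,x) for k,m in masks(im,W).items() if k!='obj' for x in blobs(m)]:
        q=W[b]; print(nm,k,cc.round(),np.median(q,0).round(3),rect(q,np.percentile(q[:,2],60)-.006,.2))
    np.save(f'/tmp/{nm}.npy',im)
a,b=np.load('/tmp/scene.npy'),np.load('/tmp/side.npy')
o=np.hstack([cv2.resize(a[190:310,180:310,::-1],(390,360),interpolation=2),cv2.resize(b[180:300,265:395,::-1],(390,360),interpolation=2)]); cv2.imwrite('pics/m3.png',o)
E
```

```text
21.2 [-0.565  0.14   1.494 -0.     1.507  0.627] [ 0.5342851  -0.27784643  0.39594485] 0.092729199184612
blue [315. 199.] 14131 [0.1252 0.1265 0.1316] (array([ 532.2, -278.7]), array([157.3,  61.2]), 21.3, 14069)
obj [480. 200.] 3649 [0.0146 0.0182 0.0208] (array([ 557.7, -468.1]), array([158. ,  41.9]), 7.5, 3649)
-55 0.1262 695
0 0.1262 833
55 0.1263 1034
scene blue [376. 122.] [0.371 0.453 0.023] (array([370.1, 458.5]), array([160.8,  67.1]), 85.5, 408)
scene blue [432. 184.] [0.7   0.307 0.023] (array([699.4, 308.1]), array([153.4,  66.6]), 56.0, 668)
scene blue [245. 237.] [ 0.54  -0.279  0.127] (array([ 534.3, -280.1]), array([155.5,  64.4]), 21.2, 1115)
scene green [273. 263.] [ 0.606 -0.255  0.066] (array([ 605.1, -256. ]), array([49.7, 12.9]), -74.2, 54)
side blue [260. 167.] [0.368 0.442 0.023] (array([370.3, 454.7]), array([163.3,  53.9]), 87.0, 169)
side blue [330. 234.] [ 0.531 -0.279  0.127] (array([ 533.2, -281.6]), array([154.8,  60.5]), 21.3, 555)
```

View pics/m3.png

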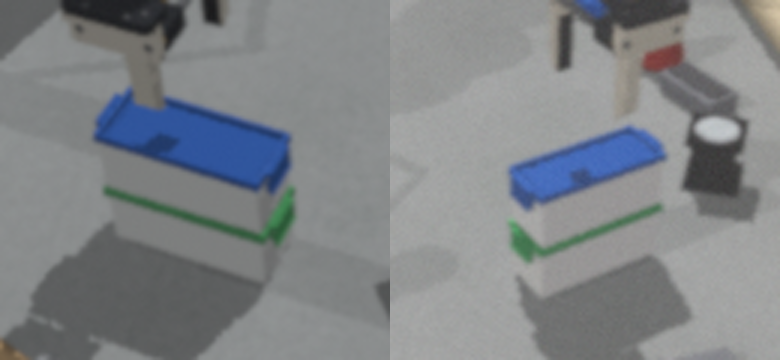

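The pictures show the tub nested and level. Its plate is at 126.2 mm at both ends and the middle, against 126 expected, and it is centred within 1 mm of the twin. The gripper is clear, so I hand in.

```bash
python3 -c "
from plant import close_job
print(close_job())"
```

```text
the job is handed in; nothing more can be done
None
```

The lid is snapped home at both ends, the closed tub is nested on the green-lidded tub, and the job was handed in at about 21 s; no verdict was returned.

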